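# Wedge up the footless corner of a distillation stand

## Robot

A 7-joint arm with a two-finger parallel gripper is mounted at the origin on the work surface. World frame = base frame: x ahead of the robot, y to its left, z up, the work surface at z = 0. Lengths are in m, angles in rad, forces in N, time in s.
With the tool pointing down it reaches from about 0.425 to 0.95 m from the base axis. Payload 4.7 kg.
Tool frame: the origin (TCP) lies between the finger pads; the fingertips stand 25 mm ahead of it and the grasp point (between the pads) lies 6 mm ahead of it; z points along the fingers, y is the line along which they close (so a half turn about z gives the same grasp; the last joint's range is limited). The gripper opens to 85 mm and grips with 20 to 120 N. Pads are 22 mm wide; open, the fingers measure 114 mm over their backs; the gripper's body (76 mm by 85 mm) begins 54 mm behind the grasp point. The pads swing forward as they close: fully open they stand 13 mm farther back than shut.
Start: joints at [-1.336, 0.469, -0.049, 1.532, 0.024, 1.141, -0.082], TCP at [0.176, 0.652, 0.256] pointing down, gripper open.
Joint ranges: [-2.59, 2.59], [-0.33, 1.99], [-1.39, 1.29], [0.1, 2.45], [-1.04, 4.18], [0.21, 1.99], [-2.66, 2.66]. Speed limits (rad/s): [2.57, 2.57, 3.14, 3.14, 3.14, 3.14, 3.14].

## Interface

Orientations are given as a 3x3 rotation matrix whose columns are the frame's x, y, z axes.
In Python, from rig import * gives the robot as it stands. Calls block until the motion is done:
- movep(position, orientation): joint-space move of the TCP to a pose.
- move_l(position, attitude=None, feed=0.15, until_force=None): straight line of the TCP; attitude=None keeps the orientation; feed is the mean speed in m/s. With until_force (N) it stops when the force on the tool has changed by that much, and returns True; else False.
- move_joints(angles): joint-space move.
- command_gripper(opening, newtons=None): finger opening in m; newtons is the grip in N (None keeps the last); returns when the fingers have stopped.
- sleep(seconds).
- inverse_kinematics(position, orientation): joint angles nearest the present ones, or None.
- sense(): the state.
- camera(name): name is "side" or "top"; returns (picture, depth): 420x560x3 uint8, red, green, blue; 420x560 float32, m along the optical axis (not along the pixel's ray), 0 where there is no reading.
- camera_params(name): a dict with "K" (3x3 intrinsics, pixels), "position" and "rotation" of the camera in the world. Camera axes: x right, y down, z forward; pixel columns grow to the right and rows downward; lengths in m; the calibration is good to about 2 mm. A picture is of the moment at which its call begins. camera_params takes no time and is no camera call.
A pose or a line that the arm cannot do raises Unreachable and nothing moves.
- finish_job(): hands the job in; it is judged then, once.
The state is a dict: "time_s": time; "joint_pos": joint angles; "qd": joint speeds; "joint_efforts": joint torques, N m; "position": TCP position; "tcp_rot": TCP orientation; "wrist_force": force on the tool from outside, world axes, zero at the start; "ft_torque": the same for the moment, N m; "finger_gap": finger opening in m; "gripper_force": force on a finger pad.
Only numpy, scipy, OpenCV 4.12 (cv2) and the standard library are available. Lean on these libraries where they do the work, as an engineer would, in place of code of your own. Each camera call takes 0.05 s, during which the arm holds its last target. There are 200 camera calls.

## Task

One levelling foot of the glass distillation stand has broken off, so the front left corner of its base plate hangs unsupported. Pick up the wooden wedge and slide it along the bench, thin end first and square to the front edge, under the plate at that corner until it jams tight: a firm finger push of about 15 N is enough, and forcing it harder strains the glass or jacks the stand off its other feet. Let go and leave it jammed there, with everything else on the bench left where it is.

Things in the scene. Friction and masses are not known exactly. Their poses are not given: they have to be found in the camera images.
- stand: The glass distillation stand. Origin on the bench under the front edge of its cream base plate (300 x 240 mm, 18 thick), at the spot to wedge, 40 mm in from the plate's left end. x: level, square to the front edge, in under the plate; y: left along that edge (plate from y -260 to +40). The three screw feet left hold the plate's underside 7 to 12 mm above the bench: it differs each time and is not given.
- rig (a joint): Tilt (rad) of the whole stand, about 10 kg, about its two right-hand feet. About 0: standing on its three feet; grows as the front left corner is lifted. Its housing and glass, up to 570 mm high, keep 75 mm behind the front edge. The glass must not be strained: past some 25 N on the wedge's end it is being forced. Once the wedge bites, the push rises by roughly 5 N per mm.
- wedge_grip (a point): Centre of the grip block at the thick end of the wooden wedge: 26 mm along x, 40 wide (y), 28 high, this point half-way up. x points to the thin end, z up. The wedge is 140 long, 40 wide, 90 g; from the block a ramp 114 long falls 1 in 8, from 16.6 to 2.4 mm thick at the tip. It lies flat on the bench. Wood on bench or plate has a friction of about 0.5 to 0.7.
- wedge_tip (a point): Middle of the wedge's thin end, on its underside, 127 mm ahead of the grip block's centre along the wedge's x.
- tipbox: White plastic pipette-tip box, 85 x 120 x 50 mm high; origin under its centre. Leave it.
- bottle0: Glass reagent bottle with blue cap, 70 mm across, 140 high; origin under its centre. Leave it.
- bottle1: The other such reagent bottle. Origin under its centre. Leave it.
- flask: Small conical glass flask, 76 mm across, 105 high; origin under its centre. Leave it.
- beaker: Glass beaker, 64 mm across, 85 high; origin under its centre. Leave it.
- pipette: Black pipette lying on a paper sheet, about 230 mm long and 45 wide; origin under its thick handle's middle. Leave it.
- oldfoot: The broken-off screw foot on the bench: rubber disc 30 mm across with an 8 mm stud, 22 high; origin under its centre. Leave it.
Things that resemble listed ones, but are neither listed nor needed, are in the scene too. Several things look just like the part that bears wedge_grip: the one meant starts farthest to the robot's left.

How it is judged:
By the outcome, as a careful person would: the job done as asked, in the order asked, and still so for the second after the job is handed in, with the robot touching nothing.
It also fails if it takes over 67 s, if anything falls off the work surface, if the arm or the gripper's body presses on something with over 40 N, if the wrist force passes 120 N, or if a joint passes its speed limit or range.

## Working session

There is one attempt and no reset: what is moved stays moved. The work goes in short steps, each a Python script; the robot and the scene stay as the last script left them, time stands still between calls to the robot, and variables do not carry over. Pictures are saved under pics/ and viewed, at most 10 in all, crops included, and the job is handed in when it is done.

```bash
mkdir -p pics; cat > h.py <<'E'
from rig import *
import numpy as np, cv2
def snap(n,f):
    p,d=camera(n); cv2.imwrite(f'pics/{f}.png',cv2.cvtColor(p,cv2.COLOR_RGB2BGR)); np.save(f'pics/{f}.npy',d); return p,d
def world(n,d,u,v,z=None):
    c=camera_params(n); r=np.linalg.inv(c['K'])@np.array([u,v,1.]); R=np.array(c['rotation']); o=np.array(c['position'])
    s=d[int(round(v)),int(round(u))] if z is None else (z-o[2])/(R@r)[2]
    return o+R@r*s
E
python3 - <<'E'
from h import *
for n in('top','side'):
    snap(n,n+'0'); c=camera_params(n); print(n,c)
print(sense())
E
```

```text
top {'K': array([[474.7766048 ,   0.        , 277.49383466],
       [  0.        , 474.7766048 , 219.92268198],
       [  0.        ,   0.        ,   1.        ]]), 'position': array([0.25417399, 0.02738416, 1.21821355]), 'rotation': array([[-1.79814569e-02, -9.77471421e-01,  2.10300470e-01],
       [-9.99838311e-01,  1.75494093e-02, -3.92059738e-03],
       [ 1.41622873e-04, -2.10336965e-01, -9.77628938e-01]])}
side {'K': array([[525.12578162,   0.        , 283.34866338],
       [  0.        , 525.12578162, 204.70348395],
       [  0.        ,   0.        ,   1.        ]]), 'position': array([-0.06398803,  1.32579046,  0.99554642]), 'rotation': array([[-0.91636179, -0.22566565,  0.33069031],
       [-0.40029747,  0.50292642, -0.76604631],
       [ 0.00655745, -0.83435007, -0.55119594]])}
{'time_s': 0.1, 'joint_pos': array([-1.33588624,  0.46941126, -0.048619  ,  1.53356366,  0.02408774,
        1.14101115, -0.08229434]), 'qd': array([-4.37132195e-05, -3.43651173e-03, -5.65348931e-04, -4.15580714e-03,
        1.49639133e-03,  2.17705634e-04, -1.11436030e-03]), 'joint_efforts': array([ 3.08558101e-04, -5.11517823e+01, -4.72087087e-02, -2.38392895e+01,
        1.07700462e-02,  4.37244424e-03,  2.23155706e-05]), 'position': array([0.17585691, 0.65119325, 0.25533694]), 'tcp_rot': array([[-9.65416713e-01,  2.60711302e-01, -4.31927687e-04],
       [ 2.60711656e-01,  9.65415117e-01, -1.75612587e-03],
       [-4.08523425e-05, -1.80800185e-03, -9.99998365e-01]]), 'wrist_force': array([ 0.09013461,  0.72172316, -0.30101887]), 'ft_torque': array([ 0.02760646,  0.01440772, -0.01058282]), 'gripper_force': 0.0, 'finger_gap': 0.08538556148653906}
```

View pics/top0.png

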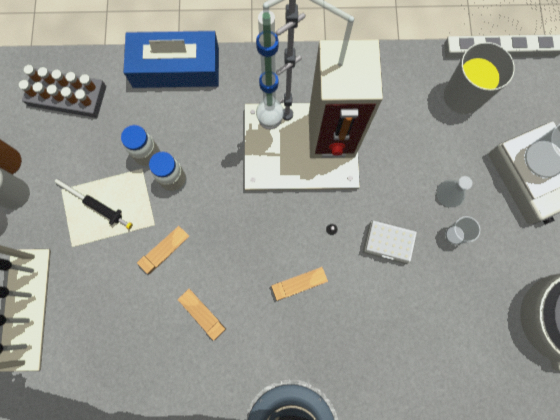

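View pics/side0.png

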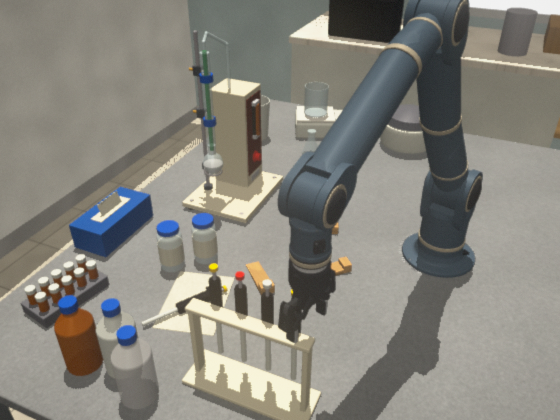

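Top view: three wedges at about (163,249), (201,314) and (300,284). The leftmost, at (163,249), is the one meant. The plate's front edge is near row 188, with its left end at col 245. The path between them looks clear. I'll enlarge both.

```bash
python3 - <<'E'
import cv2
a=cv2.imread('pics/top0.png')
cv2.imwrite('pics/c1.png',cv2.resize(a[220:280,130:200],None,fx=10,fy=10,interpolation=cv2.INTER_CUBIC))
cv2.imwrite('pics/c2.png',cv2.resize(a[140:210,235:370],None,fx=5.9,fy=5.9,interpolation=cv2.INTER_CUBIC))
E
```

```text
(no output)
```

View pics/c1.png

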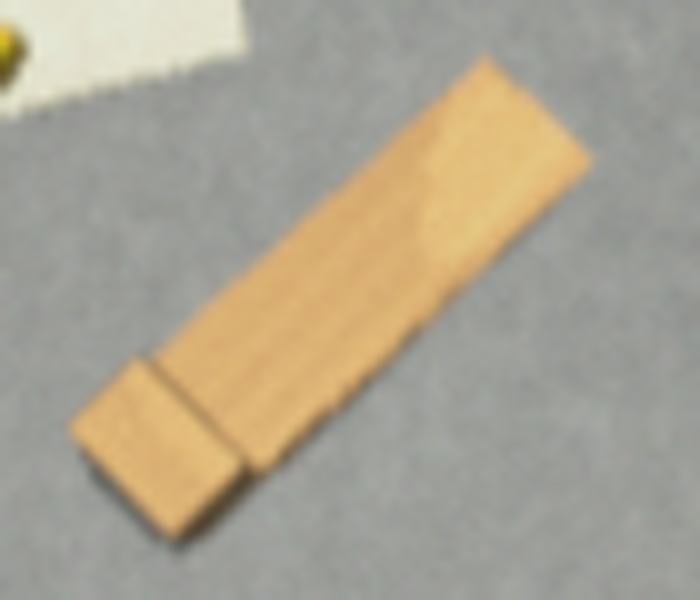

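View pics/c2.png

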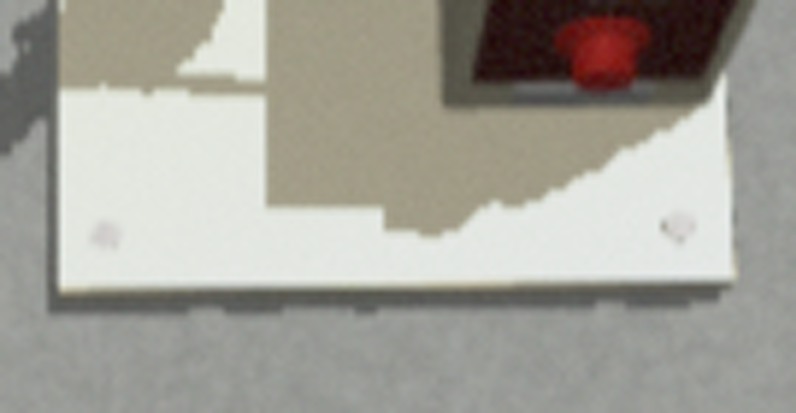

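The wedge crop shows the block's top corners at (70,428), (140,357), (248,468) and (175,540), and the tip corners at (487,55) and (592,157). In the plate crop the front top corners are at (59,287) and (735,280).

```bash
cat > geo.py <<'E'
from h import *
def px(p,s,ox,oy): return (p[0]+.5)/s-.5+ox,(p[1]+.5)/s-.5+oy
B=np.array([world('top',None,*px(p,10,130,220),z=.028) for p in[(70,428),(140,357),(248,468),(175,540)]])
T=np.array([world('top',None,*px(p,10,130,220),z=.0024) for p in[(487,55),(592,157)]])
L,Rr=[world('top',None,*px(p,5.9,235,140),z=.0275) for p in[(59,287),(735,280)]]
grip=B.mean(0)[:2]; tip=T.mean(0)[:2]; wx=(tip-grip)/np.linalg.norm(tip-grip)
sy=(L-Rr)[:2]; plen=np.linalg.norm(sy); sy/=plen; sx=np.array([sy[1],-sy[0]])
spot=L[:2]-sy*.040
def att(x):  # tool y along wedge y, pointing down; tool x = -wx or +wx
    y=np.array([x[1],-x[0]]); return np.array([[x[0],y[0],0],[x[1],y[1],0],[0,0,-1.]])
E
python3 - <<'E'
from geo import *
print('grip',grip,'tip',tip,np.linalg.norm(tip-grip),'yaw',np.degrees(np.arctan2(wx[1],wx[0])))
print('L',L,'R',Rr,plen,'spot',spot,'yaw',np.degrees(np.arctan2(sx[1],sx[0])))
d=np.load('pics/top0.npy')
for u,v in[(252,185),(300,183),(350,183),(300,200),(148,264),(150,266)]: print(u,v,world('top',d,u,v))
q=sense()['joint_pos']
for n,p,x in[('g',grip,wx),('s',spot-sx*.17,sx),('e',spot-sx*.05,sx)]:
  for s in(1,-1):
    print(n,s,inverse_kinematics([*p,.03],att(x*s)),inverse_kinematics([*p,.12],att(x*s)) is not None)
E
```

```text
grip [0.40194462 0.35671717] tip [0.49287092 0.26805718] 0.12699678888876725 yaw -44.27698687639722
L [0.59621246 0.10673012 0.0275    ] R [ 0.5940661  -0.19160946  0.0275    ] 0.2983473067450902 spot [0.59592469 0.06673116] yaw -0.4121983749786544
252 185 [0.60466197 0.08738585 0.02729183]
300 183 [ 0.60814803 -0.03794042  0.0262524 ]
350 183 [ 0.60605426 -0.16864799  0.0254086 ]
300 200 [ 0.56851438 -0.03794383  0.00234799]
148 264 [0.40272159 0.35013446 0.02800894]
150 266 [0.39732488 0.34432836 0.03020301]
g 1 [-1.45589286  0.76104946  0.90784607  2.07296915 -0.90108761  0.76613678
 -2.313384  ] True
g -1 [-0.88313397  0.55581195  0.10141001  2.04182135 -0.10260667  0.54860901
  0.08874309] True
s 1 [-0.74982327  0.52236146  0.61879542  2.30248949 -0.65949684  0.49193182
 -1.17541944] True
s -1 [-0.37055081  0.44964632  0.1388117   2.28249337 -0.14892605  0.41733397
  1.4545258 ] True
e 1 [-0.57035376  0.61908526  0.49301012  2.02944238 -0.49899849  0.61126513
 -1.31610619] True
e -1 [-0.29287933  0.57012329  0.12203976  2.01328134 -0.12302938  0.5650002
  1.47766799] True
```

```bash
python3 - <<'E'
from geo import *
command_gripper(.065,30)
A=att(-wx); 
movep([*grip,.16],A); move_l([*grip,.028],A,feed=.1)
command_gripper(0,40); s=sense(); print(s['finger_gap'],s['gripper_force'],s['position'],s['wrist_force'])
move_l([*grip,.07],feed=.08)
S=att(-sx); p=spot-sx*.165
move_l([*p,.07],S,feed=.12)
snap('top','t1'); snap('side','s1'); s=sense(); print(s['time_s'],s['finger_gap'],s['wrist_force'],s['position'])
a=cv2.imread('pics/t1.png')[140:300,190:370]; b=cv2.imread('pics/s1.png')[150:330,180:380]
cv2.imwrite('pics/v1.png',np.hstack([cv2.resize(a,(400,356)),cv2.resize(b,(396,356))]))
E
```

```text
0.039058630684168635 41.281405091285706 [0.40232461 0.35709189 0.02866462] [-0.45388901 -0.96081545  4.15057538]
7.025 0.039231645081270985 [-0.41085138 -0.15721601 -0.96703944] [0.43088368 0.06827991 0.06999145]
```

View pics/v1.png

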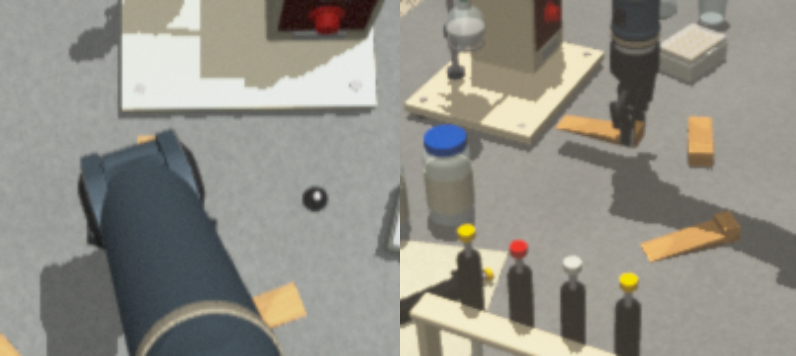

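The wedge is held in line with the spot: in the side view it is level and points at the plate. I'll lower it to the bench and slide it in.

```bash
python3 - <<'E'
from geo import *
p=spot-sx*.165
print('down',move_l([*p,.0285],feed=.04,until_force=4)); s=sense(); z=s['position'][2]; f0=s['wrist_force']; print(s['position'],f0)
q=spot-sx*(.127-.025)
print('slide',move_l([*q,z],feed=.05,until_force=7)); s=sense(); print(s['position'],s['wrist_force'],'tip in',(s['position'][:2]-spot)@sx+.127)
snap('top','t2'); snap('side','s2')
a=cv2.imread('pics/t2.png')[140:300,190:370]; b=cv2.imread('pics/s2.png')[150:330,180:380]
cv2.imwrite('pics/v2.png',np.hstack([cv2.resize(a,(400,356)),cv2.resize(b,(396,356))]))
E
```

```text
down True
[0.43060191 0.06788262 0.02862322] [-0.47945349  0.04001312  4.39149316]
slide True
[0.43063769 0.06785289 0.02864157] [-0.8990199   0.23059517  3.84022672] tip in -0.0382907899595451
```

View pics/v2.png

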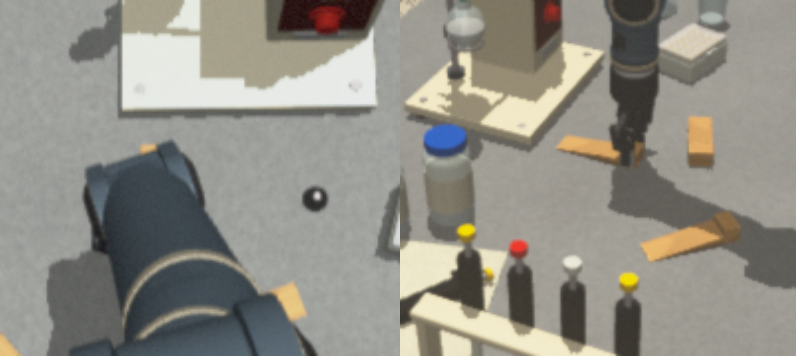

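The wedge is straight and still 38 mm short of the edge, so it tripped on a start-up transient under the 4 N preload. I'll relieve the preload by regripping, then slide in segments, reading the force each time.

```bash
python3 - <<'E'
from geo import *
command_gripper(.055); s=sense(); P=s['position'].copy(); print(s['wrist_force']); f0=s['wrist_force'].copy()
S=att(-sx)
def at(d,z): return [*(spot+sx*(d-.127)),z]
d=(P[:2]-spot)@sx+.127
move_l(at(d,.030),S,feed=.03); command_gripper(0,40); s=sense(); print('gripped',s['wrist_force'])
z=.0303; move_l(at(d,z),S,feed=.02)
F=lambda:-(sense()['wrist_force']-f0)[:2]@sx
t=d; ref=None
for t in [*np.arange(.0,.031,.015)]:
    move_l(at(t,z),S,feed=.04); s=sense(); print(round(t,4),round(((s['position'][:2]-spot)@sx+.127),4),s['wrist_force'].round(2),s['position'].round(4))
    if F()>8: break
print(sense()['time_s'])
E
```

```text
[-0.17777992 -0.02315189 -0.32999911]
gripped [-1.65400688  0.36772363  4.6901837 ]
0.0 -0.0003 [-0.3  -0.64 -0.56] [0.4687 0.0676 0.0303]
0.015 0.0152 [ 0.2  -0.43  0.52] [0.4842 0.0675 0.0302]
0.03 0.0304 [ 0.28 -0.09 -0.67] [0.4993 0.0674 0.0302]
11.6417
```

```bash
python3 - <<'E'
from geo import *
S=att(-sx); z=.0302
def at(d,z): return [*(spot+sx*(d-.127)),z]
def F(): return np.mean([[-(sense()['wrist_force'][:2]@sx),sense()['wrist_force'][2]] for _ in range(3)],0)
t=.030; st=.002; n=0
while t<.09:
    t+=st; move_l(at(t,z),S,feed=.02,until_force=14); sleep(.05); f=F(); s=sense()
    if f[0]>1.5: print(round(t,4),round((s['position'][:2]-spot)@sx+.127,4),f.round(1),s['position'][2].round(4),s['finger_gap'])
    if f[0]>1.8: st=.0004
    if f[0]>14: break
print(t,s['time_s'],s['wrist_force'],s['finger_gap'])
E
```

```text
0.04 0.0401 [1.5 2. ] 0.0302 0.03891978171706863
0.044 0.0441 [2.1 3.4] 0.0302 0.03929891671446808
0.0444 0.0441 [2.9 5.1] 0.0302 0.03910415592020921
0.0448 0.0441 [4.8 6.3] 0.0302 0.0393162652917879
0.0452 0.0446 [4.  5.2] 0.0302 0.039622256183303645
0.0456 0.045 [3.4 5.2] 0.0302 0.03916087369921586
0.046 0.0454 [4.1 5.6] 0.0302 0.03894187502473829
0.0464 0.0458 [3.5 5.7] 0.0302 0.03945377433026385
0.0468 0.0462 [3.1 5.4] 0.0302 0.03942704857265335
0.0472 0.0466 [3.8 5.2] 0.0302 0.0392648146557981
0.0476 0.047 [4.3 5.8] 0.0302 0.03933978490489589
0.048 0.0474 [3.1 5.3] 0.0302 0.03939933222672037
0.0484 0.0478 [3.7 6. ] 0.0302 0.03945945570202296
0.0488 0.0482 [3.1 6.7] 0.0302 0.03957434773131369
0.0492 0.0486 [3.6 5.1] 0.0302 0.039012154836839605
0.0496 0.049 [3.1 5.4] 0.0302 0.03922145313882049
0.05 0.0494 [3.3 6.2] 0.0302 0.03911837443036048
0.0504 0.0498 [3.1 5.5] 0.0302 0.03897364178166068
0.0508 0.0502 [3.2 6.8] 0.0302 0.03929715521144554
0.0512 0.0506 [3.5 5.5] 0.0302 0.03929283112899044
0.0516 0.051 [3.  6.2] 0.0302 0.03961517907682781
0.052 0.0514 [4.1 4.9] 0.0302 0.03894987
[... 1445 characters left out ...]
4 7.9] 0.0302 0.03900399800703758
0.064 0.0622 [6.5 9. ] 0.0302 0.03945267665176486
0.0644 0.0622 [ 7.2 10.4] 0.0302 0.03950787985714297
0.0648 0.0624 [ 8.1 11.4] 0.0302 0.0393719217308553
0.0652 0.0624 [ 8.8 12.7] 0.0302 0.03925681224750292
0.0656 0.0624 [ 9.6 12. ] 0.0302 0.03961966792685152
0.066 0.0625 [10.1 14. ] 0.0302 0.03916246148990675
0.0664 0.0625 [11.7 14.6] 0.0302 0.0390611955948996
0.0668 0.0626 [10.9 15. ] 0.0302 0.038993272298961115
0.0672 0.0626 [12.3 16.1] 0.0302 0.039086518784005105
0.0676 0.0626 [13.6 17.1] 0.0302 0.03916220416604276
0.068 0.0628 [14.2 17.6] 0.0302 0.03910619222171525
0.06799999999999987 31.7417 [-14.15908464  -0.28843314  17.57545369] 0.03910619222171525
```

The wedge bites at about 62 mm in. However, the tool also presses down 17 N, so bench friction takes up much of the 14 N. I'll release, regrip, and push again while nulling the vertical force.

```bash
python3 - <<'E'
from geo import *
S=att(-sx)
def at(d,z): return [*(spot+sx*(d-.127)),z]
def F(): return np.mean([[-(sense()['wrist_force'][:2]@sx),sense()['wrist_force'][2]] for _ in range(3)],0)
D=lambda:(sense()['position'][:2]-spot)@sx+.127
command_gripper(.055); print('open',F(),sense()['wrist_force'],D(),sense()['position'])
snap('top','t3')
move_l(at(.0628,.0305),S,feed=.03); command_gripper(0,40); print('grip',F(),D())
t=.0628;z=.0305
for i in range(26):
    f=F()
    z+=np.clip(f[1]/4000*.7,-.0006,.0012)
    if abs(f[1])<5: t+=.0005 if f[0]>10 else .0008
    move_l(at(t,z),S,feed=.02); sleep(.05); f=F()
    print(round(t,4),round(z,4),D().round(4),f.round(1),sense()['position'][2].round(4))
    if f[0]>13.5 and abs(f[1])<4 or f[0]>18: break
print(sense()['time_s'])
E
```

```text
open [-0.84566264  0.21779587] [ 0.84551484 -0.02358637  0.21779587] 0.06880934803872843 [0.53773479 0.06704537 0.03011334]
grip [0.90274161 3.25677737] 0.0628926113782594
0.0636 0.0311 0.0629 [ 1.6 -0.2] 0.0307
0.0644 0.031 0.063 [5.5 2. ] 0.0307
0.0652 0.0314 0.063 [6.3 1.3] 0.0308
0.066 0.0316 0.0631 [6.5 2. ] 0.0308
0.0668 0.0319 0.0632 [8.2 0.6] 0.0308
0.0676 0.0321 0.0633 [10.5  1.7] 0.0308
0.0681 0.0324 0.0633 [9.9 0.7] 0.0308
0.0689 0.0325 0.0634 [10.4  0.7] 0.0308
0.0694 0.0326 0.0635 [12.2  0.7] 0.0308
0.0699 0.0327 0.0635 [13.1  1. ] 0.0308
0.0704 0.0329 0.0636 [12.4  0. ] 0.0308
0.0709 0.0329 0.0637 [14.4  2. ] 0.0308
36.2917
```

```bash
python3 - <<'E'
from geo import *
S=att(-sx)
def at(d,z): return [*(spot+sx*(d-.127)),z]
def F(): return np.mean([[-(sense()['wrist_force'][:2]@sx),sense()['wrist_force'][2]] for _ in range(5)],0)
D=lambda:(sense()['position'][:2]-spot)@sx+.127
for t in(.0713,.0717):
    move_l(at(t,.0331),S,feed=.02); sleep(.1); f=F(); print(t,D(),f)
    if f[0]>15: break
move_l(at(.0655,.0315),S,feed=.03); sleep(.1); print('unload',D(),F())
command_gripper(.06); print('open',D(),F(),sense()['position'])
move_l(at(D(),.20),S,feed=.12); 
p=sense()['position']; movep([.45,.35,.25],S)
snap('top','t4'); snap('side','s4'); print(sense()['time_s'])
a=cv2.imread('pics/t4.png')[130:300,120:390]; b=cv2.imread('pics/s4.png')[120:300,160:400]
cv2.imwrite('pics/v4.png',np.vstack([cv2.resize(a,(476,300),interpolation=2),cv2.resize(b,(476,300),interpolation=2)]))
E
```

```text
0.0713 0.06376148059324235 [13.63114059  0.48712803]
0.0717 0.06390125014055437 [14.19735195  0.37634404]
unload 0.06368347620377571 [ 5.80219062 -2.29127252]
open 0.0671804207925909 [-0.71444022 -0.24652974] [0.53610803 0.06735259 0.03221361]
40.6
```

View pics/v4.png

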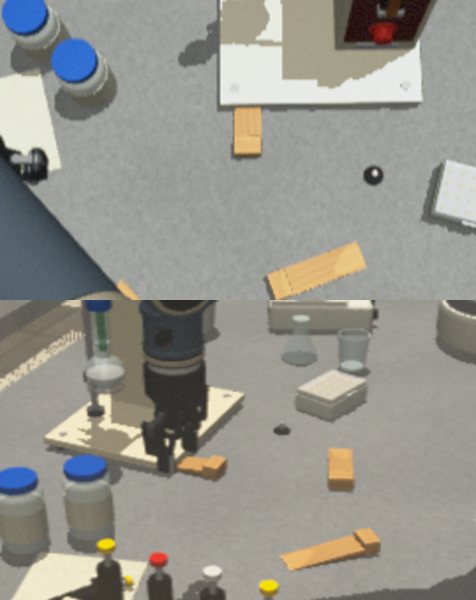

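The wedge sits square under the front left corner at crop (247,130), nothing else has moved, and the arm is clear. I'm handing it in.

```bash
python3 -c "
from rig import *
print(finish_job())"
```

```text
the job is handed in; nothing more can be done
None
```

I wedged the front left corner: the wedge is about 64 mm under the plate, square to the edge, last pushed at about 14 N and released, and nothing else appears to have moved; the job was handed in at about 41 s.

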